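# Show the dish runner what goes for washing

## Robot

A 7-joint arm with a two-finger parallel gripper is mounted at the origin on the work surface. World frame = base frame: x ahead of the robot, y to its left, z up, the work surface at z = 0. Lengths are in m, angles in rad, forces in N, time in s.
With the tool pointing down it reaches from about 0.35 to 0.775 m from the base axis. Payload 3.1 kg.
Tool frame: the origin (TCP) lies at the very end of the fingers, on their centre line; the grasp point (between the pads) lies 19 mm behind it; z points along the fingers, y is the direction in which the jaws open and shut (so a half turn about z gives the same grasp; the last joint's range is limited). The gripper opens to 85 mm and grips with 20 to 120 N. Pads are 22 mm wide; open, the fingers measure 114 mm over their backs; the gripper's body (76 mm by 85 mm) begins 54 mm behind the grasp point. The pads swing forward as they close: fully open they stand 13 mm farther back than shut.
Start: joints at [-1.206, 0.311, 0.014, 1.512, -0.004, 1.319, -0.027], TCP at [0.218, 0.505, 0.231] pointing down, gripper open.
Joint ranges: [-2.7, 2.7], [-0.3, 1.91], [-1.27, 1.3], [0.12, 2.57], [-1.44, 4.58], [0.2, 2.03], [-3.05, 3.05]. Speed limits (rad/s): [2.79, 2.79, 3.14, 3.14, 3.14, 3.14, 3.14].

## Interface

Orientations are given as a unit quaternion [x, y, z, w].
In Python, from bench import r gives the robot as it stands.
- The arm moves only by the tool play_rows, never from a script. Its arguments are lists of equal length, an entry for each row: "hand": the gripper command: -1 is shut, 1 is fully open, values between are in proportion; "travel": the shift along the tool's x, y, z in cm, a list of three; "spin": the turn about the tool's z in degrees. A call has 1 to 8 rows; each row is the pose to reach, as a shift and turn from the pose commanded when the call began, along the tool's axes at that moment; what a row does not reach only later rows make up. A row lasts 1/10 s, in which the tool goes at most 50 mm and 8.59 degrees, less where a joint would pass 70% of its speed; a pose out of reach is approached as far as the arm can. A call with a gripper value outside its range is refused whole. The fingers move at their own pace and stop on an object; the grip force is fixed at half the most. Time passes only in rows, so rows that repeat a pose let the fingers close. It gives the time, the measured TCP pose, the force and the opening at its end, in the units of the state.
- r.state(): the state, without advancing time (a new reading comes with each control period).
- r.grab_frame(name): name is "side" or "top"; returns a dict with "pixels" (420x560x3 uint8, red, green, blue), "range_z" (420x560 float32, m along the optical axis (not along the pixel's ray), 0 where there is no reading), "vfov" (degrees; the focal length in pixels is half the picture's height over the tangent of half this angle, whatever the lens; pixels are square), "cx", "cy" (the principal point, pixels), "extrinsics" (4x4, takes a point from camera to world coordinates). Camera axes: x right, y down, z forward; pixel columns grow to the right and rows downward; lengths in m; the calibration is good to about 2 mm. A picture is of the moment at which its call begins.
- r.finish_job(): hands the job in, once; it reports no verdict.
Trained networks look in the newest picture that a camera, given by its name, has taken for a name from the list of things; names that differ only in an ending like _2 or _b are one class to them, and where a whole thing is asked for, a point or a joint stands for the part that bears it (a point fixed in the world has none). Each returns a list of dicts, best first, with "conf" (0 to 1); they miss things now and then, are a little off and sometimes report something else, mostly with a low value. They report only what shows in the picture. A call takes as long as a camera call. They do not tell look-alikes from the thing itself.
- r.trace(name, camera): "region" (420x560 bool, what is visible of it) and "position" ([column, row] in pixels, amid what is visible of it).
The state is a dict: "clock": time; "q": joint angles; "joint_vel": joint speeds; "joint_torque": joint torques, N m; "tool_pos": TCP position; "tool_rot": TCP orientation; "ft_force": force on the tool from outside, world axes, zero at the start; "wrist_torque": the same for the moment, N m; "opening": finger opening in m.
Only numpy, scipy, OpenCV 4.12 (cv2) and the standard library are available. Lean on these libraries where they do the work, as an engineer would, in place of code of your own. Each camera call takes 0.05 s, during which the arm holds its last target. There are 200 camera calls.

## Task

Press the call bell to fetch the dish runner, then show what has to be washed: point at the one tumbler that stands mouth up, then at the one pitcher without a lid, each time holding the fingertips still for two seconds just above (a few centimetres) the middle of its mouth, and finish while still pointing at the pitcher. Touch nothing but the bell, shift nothing, and travel well above everything: never bring the fingertips low over any other tumbler or pitcher, as that would point out the wrong one.

Things in the scene. Friction and masses are not known exactly. Their poses are not given: they have to be found in the camera images.
- bell: Call bell fixed on a square steel stand (90 x 90 x 60 mm, does not move): a steel dome 72 mm across with a round steel plunger on top. Origin at the centre of the stand's underside, on the table; z up.
- bell_top (a point): Centre of the plunger's flat top, 20 mm across, about 120 mm above the table; it is pressed straight down.
- plunger (a joint): How far the bell plunger is pressed: 0 up, 0.006 m fully down (about 4 N); springs back. The bell rings beyond 0.004.
- mat: White ribbed plastic draining mat, 220 x 220 x 6 mm, fixed; four tumblers stand near its corners and a pepper mill at its centre. It lies on the left or on the right of the bell. Origin at the centre of its underside.
- tray: Flat black plastic tray, 260 x 300 x 6 mm, fixed, on the other side of the bell; three pitchers and a sugar jar stand on it. Origin at the centre of its underside.
- tumbler_up_top (a point): Centre of the open mouth of the only tumbler that stands mouth up: dark indigo plastic, 120 mm tall, 72 mm across the mouth, 54 mm across the base, 126 mm above the table at the mouth. z up.
- tumbler_a_top (a point): Centre of the closed top of a tumbler standing upside down: the same indigo tumbler, 120 mm tall, narrow (54 mm) end up, its top 126 mm above the table.
- tumbler_b_top (a point): Centre of the closed top of a tumbler standing upside down: the same indigo tumbler, 120 mm tall, narrow (54 mm) end up, its top 126 mm above the table.
- tumbler_c_top (a point): Centre of the closed top of a tumbler standing upside down: the same indigo tumbler, 120 mm tall, narrow (54 mm) end up, its top 126 mm above the table.
- pitcher_open_top (a point): Centre of the open mouth of the only pitcher without a lid: pale grey, 185 mm tall, 96 mm across the mouth, 80 mm across the base, a loop handle reaching 84 mm from its axis below the mouth, short spout opposite; mouth 191 mm above the table. z up.
- pitcher_a_top (a point): Centre of the flat lid of a pitcher with its lid on: the same pale grey pitcher, the lid's top 197 mm above the table with a thumb tab 12 mm higher towards the handle.
- pitcher_b_top (a point): Centre of the flat lid of a pitcher with its lid on: the same pale grey pitcher, the lid's top 197 mm above the table with a thumb tab 12 mm higher towards the handle.
- tumbler_up: The mouth-up tumbler, loose, 90 g; origin at the centre of its underside.
- tumbler_a: An upside-down tumbler, loose, 90 g; origin at the centre of its underside.
- tumbler_b: An upside-down tumbler, loose, 90 g; origin at the centre of its underside.
- tumbler_c: An upside-down tumbler, loose, 90 g; origin at the centre of its underside.
- pitcher_open: The pitcher without a lid, loose, 0.45 kg; origin at the centre of its underside, handle to its +x.
- pitcher_a: A pitcher with its lid on, loose, 0.45 kg; origin at the centre of its underside, handle to its +x.
- pitcher_b: A pitcher with its lid on, loose, 0.45 kg; origin at the centre of its underside, handle to its +x.
- mill: Dark wooden pepper mill, 48 mm across, 116 mm tall, loose, among the tumblers. Leave alone. Origin at the centre of its underside.
- sugar_jar: White sugar jar with steel cap, 48 mm across, 85 mm tall, loose, among the pitchers. Leave alone. Origin at the centre of its underside.
Mind the look-alikes: they are no part of the job. What is shaped like the tumbler_up but orange or yellow is not meant.

How it is judged:
On the way, in this order (a step that is already met when the one before it is completed fails the run):
1. the bell plunger is pressed beyond 4 mm (value of joint plunger above 0.004 m), for 0.05 s.
2. the grasp point dwells 1.5 s within 28 mm (sideways) of the axis of the mouth-up tumbler and 20 to 90 mm above its mouth (fingertips about 1 to 70 mm above) (horizontal distance between the grasp point and tumbler_up_top below 0.028 m and z of the grasp point in the frame of tumbler_up_top between 0.02 and 0.09 m), for 1.5 s.
3. the grasp point dwells 1.5 s within 38 mm (sideways) of the axis of the lidless pitcher and 20 to 90 mm above its mouth (horizontal distance between the grasp point and pitcher_open_top below 0.038 m and z of the grasp point in the frame of pitcher_open_top between 0.02 and 0.09 m), for 1.5 s.
At the end, for the whole second after the job is handed in: The grasp point is still within 38 mm (sideways) of the axis of the lidless pitcher and 20 to 90 mm above its mouth, the bell is released, every listed loose thing is within 10 mm of its start, and the tumblers and pitchers stand upright (all of step 3 and value of joint plunger below 0.002 m and distance of each of tumbler_up, tumbler_a, tumbler_b, tumbler_c, pitcher_open, pitcher_a, pitcher_b, mill, sugar_jar from where it was at the start of the episode below 0.01 m and angle between each of tumbler_up, tumbler_a, tumbler_b, tumbler_c, pitcher_open, pitcher_a, pitcher_b's own z axis and vertical below 0.1 rad); the robot touches nothing.
It fails at once if something other than the bell is touched (more than 1 N) (contact force between any of the fingers, the arm and tumbler_up above 1 N or contact force between any of the fingers, the arm and tumbler_a above 1 N or contact force between any of the fingers, the arm and tumbler_b above 1 N or contact force between any of the fingers, the arm and tumbler_c above 1 N or contact force between any of the fingers, the arm and pitcher_open above 1 N or contact force between any of the fingers, the arm and pitcher_a above 1 N or contact force between any of the fingers, the arm and pitcher_b above 1 N or contact force between any of the fingers, the arm and mill above 1 N or contact force between any of the fingers, the arm and sugar_jar above 1 N).
It fails at once if the robot touches anything else in the scene (more than 1 N) while it is not on the bell (contact force between any of the fingers, the arm and anything else above 1 N and contact force between each of the fingers, the arm and bell below 0.1 N).
It fails at once if a loose thing is shifted, lifted or carried more than 15 mm (distance of any of tumbler_up, tumbler_a, tumbler_b, tumbler_c, pitcher_open, pitcher_a, pitcher_b, mill, sugar_jar from where it was at the start of the episode above 0.015 m).
It fails at once if another tumbler or pitcher is pointed at (grasp point within 20 mm of its axis and less than 55 mm above its top) ((horizontal distance between the grasp point and tumbler_a_top below 0.02 m and z of the grasp point in the frame of tumbler_a_top between 0 and 0.055 m) or (horizontal distance between the grasp point and tumbler_b_top below 0.02 m and z of the grasp point in the frame of tumbler_b_top between 0 and 0.055 m) or (horizontal distance between the grasp point and tumbler_c_top below 0.02 m and z of the grasp point in the frame of tumbler_c_top between 0 and 0.055 m) or (horizontal distance between the grasp point and pitcher_a_top below 0.02 m and z of the grasp point in the frame of pitcher_a_top between 0 and 0.055 m) or (horizontal distance between the grasp point and pitcher_b_top below 0.02 m and z of the grasp point in the frame of pitcher_b_top between 0 and 0.055 m)).
It also fails if it takes over 51 s, if anything falls off the work surface, if the arm or the gripper's body presses on something with over 40 N, if the wrist force passes 120 N, or if a joint passes its speed limit or range.

## Working session

There is one attempt and no reset: what is moved stays moved. The work goes in short steps, Python scripts to look and compute and a tool call to move; the robot and the scene stay as the last step left them, time stands still between calls to the robot, and variables do not carry over. Pictures are saved under pics/ and viewed, about 8 in all and at most 12, crops included, and the job is handed in when it is done.

Besides the shell and the picture viewer there is one more tool, called after "Call:" by a JSON object that holds its "method" and its "body", one argument or row to a line. play_rows: Moves the arm, as the interface text tells. Its arguments: {"type":"object","properties":{"hand":{"type":"array"},"travel":{"type":"array"},"spin":{"type":"array"}},"required":["hand","travel","spin"]}

```bash
mkdir -p pics
cat > h.py <<'E'
import numpy as np, cv2
from bench import r
def cloud(f):
    h=f["pixels"].shape[0]; fl=h/2/np.tan(np.radians(f["vfov"])/2)
    v,u=np.mgrid[:420,:560]; z=f["range_z"]
    p=np.stack([(u-f["cx"])/fl*z,(v-f["cy"])/fl*z,z],-1)
    E=np.array(f["extrinsics"]); w=p@E[:3,:3].T+E[:3,3]; w[z==0]=np.nan
    return w
def save(f,n): cv2.imwrite("pics/"+n,f["pixels"][...,::-1])
E
python3 - <<'E'
from h import *
for c in("top","side"):
    f=r.grab_frame(c); save(f,c+"1.png"); w=cloud(f); E=np.array(f["extrinsics"]); print(c,f["vfov"],E.round(2).tolist())
    for n in("bell_top","bell","tumbler_up","tumbler_a","pitcher_open","pitcher_a","mill","sugar_jar","mat","tray"):
        for d in r.trace(n,c):
            p=w[d["region"]]; p=p[~np.isnan(p[:,0])]
            if len(p)==0: print(n,d["conf"],d["position"],'nodepth'); continue
            zt=np.percentile(p[:,2],98); t=p[p[:,2]>zt-.008]
            print(n,round(d["conf"],2),np.round(d["position"]),"n",len(p),"top",t.mean(0).round(3),"ztop",zt.round(3),"ext",np.ptp(t,0).round(3))
s=r.state(); print(s["clock"],s["tool_pos"],s["tool_rot"])
E
```

```text
top 43.21869705136265 [[0.01, -0.98, 0.18, 0.19], [-1.0, -0.01, -0.0, 0.07], [0.0, -0.18, -0.98, 1.43], [0.0, 0.0, 0.0, 1.0]]
bell_top 0.54 [313. 164.] n 43 top [ 0.567 -0.026  0.121] ztop 0.124 ext [0.017 0.016 0.008]
bell 0.84 [312. 168.] n 1329 top [ 0.567 -0.027  0.119] ztop 0.119 ext [0.018 0.017 0.013]
tumbler_up 0.89 [120. 192.] n 825 top [0.481 0.472 0.12 ] ztop 0.123 ext [0.071 0.07  0.011]
tumbler_up 0.65 [204. 197.] n 3257 top [0.49  0.27  0.009] ztop 0.013 ext [0.235 0.234 0.126]
tumbler_up 0.58 [231. 271.] n 669 top [0.288 0.181 0.12 ] ztop 0.122 ext [0.069 0.07  0.012]
tumbler_up 0.57 [172. 210.] n 736 top [0.435 0.331 0.126] ztop 0.128 ext [0.068 0.07  0.01 ]
tumbler_a 0.84 [222. 213.] n 513 top [0.442 0.215 0.127] ztop 0.131 ext [0.047 0.048 0.012]
tumbler_a 0.78 [174. 170.] n 609 top [0.557 0.344 0.127] ztop 0.131 ext [0.05  0.048 0.011]
tumbler_a 0.77 [219. 167.] n 692 top [0.568 0.224 0.127] ztop 0.131 ext [0.049 0.051 0.012]
tumbler_a 0.27 [174. 210.] n 796 top [0.437 0.333 0.126] ztop 0.129 ext [0.07  0.071 0.01 ]
pitcher_open 0.96 [383. 174.] n 1803 top [ 0.527 
[... 2241 characters left out ...]
417 top [ 0.531 -0.293  0.093] ztop 0.094 ext [0.079 0.095 0.1  ]
sugar_jar 0.75 [249. 192.] n 659 top [0.443 0.205 0.125] ztop 0.127 ext [0.043 0.049 0.011]
sugar_jar 0.47 [232. 172.] n 690 top [0.445 0.326 0.122] ztop 0.124 ext [0.072 0.142 0.013]
mat 0.66 [248. 195.] n 708 top [0.446 0.206 0.125] ztop 0.127 ext [0.049 0.053 0.011]
tray 0.89 [349. 324.] n 4080 top [ 0.441 -0.337  0.005] ztop 0.01 ext [0.265 0.305 0.031]
tray 0.61 [248. 194.] n 676 top [0.445 0.205 0.125] ztop 0.127 ext [0.048 0.053 0.011]
tray 0.53 [262. 198.] n 967 top [0.483 0.231 0.006] ztop 0.011 ext [0.233 0.221 0.053]
1.1 [0.21757338 0.50515317 0.23131051] [2.01928995e-01 9.79400164e-01 1.42684998e-05 9.95773910e-06]
```

View pics/top1.png

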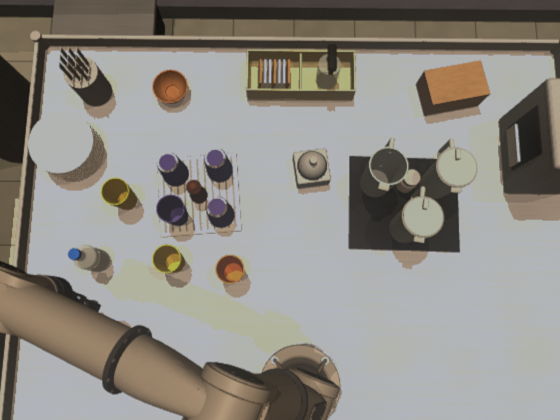

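View pics/side1.png

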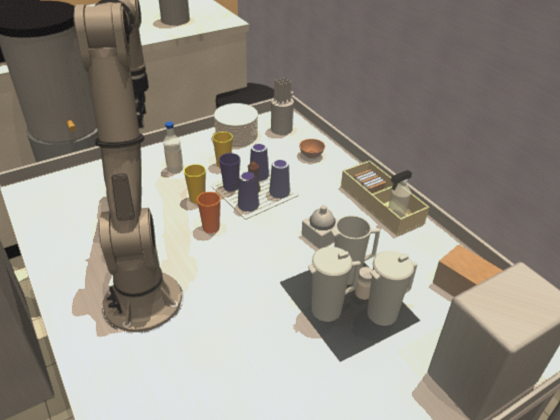

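The top picture shows four dark indigo tumblers on the mat. Three are narrow end up, at (168,163), (215,158) and (217,208). The one at (172,209) is wide with a dark open mouth. Yellow look-alikes stand at (117,192) and (168,260), an orange one at (231,269). The open pitcher is at (388,167); the lidded ones are at (456,167) and (423,217). The bell is at (313,165).

The two cameras disagree by about 1 cm, which I'll check against the gripper itself. Rising first, with the hand shut.

Call:
{"method": "play_rows", "body": {
  "hand": [-1, -1, -1, -1, -1, -1, -1, -1],
  "travel": [
    [0, 0, -4],
    [0, 0, -8],
    [0, 0, -12],
    [0, 0, -13],
    [-4, -2.6, -13],
    [-8, -5.3, -13],
    [-12, -8, -13],
    [-16, -10.6, -13]
  ],
  "spin": [0, 0, 0, 0, 0, 0, 0, 0]
}}

```text
clock: 1.9
tool_pos: [0.3232, 0.3425, 0.3607]
tool_rot: [0.202, 0.979, -0.0, -0.0]
ft_force: [0.1, 0.7, -0.1]
opening: -0.0002
```

Run:
```python
from h import *
f=r.grab_frame("top"); g=f["pixels"][140:260,100:500]
cv2.imwrite("pics/crop1.png",cv2.resize(g,None,fx=2,fy=2,interpolation=cv2.INTER_CUBIC)[...,::-1])
```

```text
(no output)
```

View pics/crop1.png

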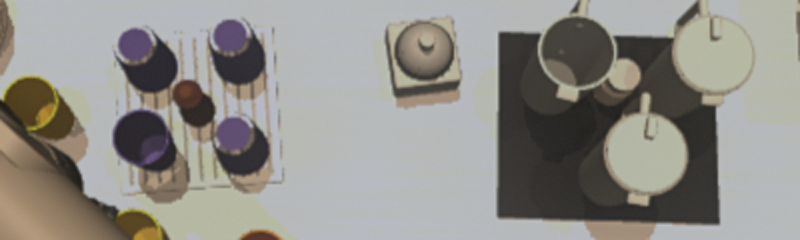

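The crop confirms both choices: the mouth-up tumbler at (142,135) in the crop and the lidless pitcher at (577,50). Next, over to the bell.

Call:
{"method": "play_rows", "body": {
  "hand": [-1, -1, -1, -1, -1, -1, -1, -1],
  "travel": [
    [-4, -2.7, 0],
    [-8, -5.3, 0],
    [-12, -8, 0],
    [-16, -10.6, 0],
    [-20, -13.2, 0],
    [-24, -15.8, 0],
    [-28, -18.4, 0],
    [-32, -21, 0]
  ],
  "spin": [0, 0, 0, 0, 0, 0, 0, 0]
}}

```text
clock: 2.75
tool_pos: [0.5341, 0.0238, 0.3608]
tool_rot: [0.202, 0.979, 0.0, -0.0]
ft_force: [0.5, 1.0, 0.3]
opening: 0.0
```

Call:
{"method": "play_rows", "body": {
  "hand": [-1, -1, -1, -1, -1, -1, -1, -1],
  "travel": [
    [-4, -2.7, 0],
    [-5.2, -3.5, 0],
    [-5.2, -3.5, 4],
    [-5.2, -3.5, 8],
    [-5.2, -3.5, 12],
    [-5.2, -3.5, 16],
    [-5.2, -3.5, 18],
    [-5.2, -3.5, 18]
  ],
  "spin": [0, 0, 0, 0, 0, 0, 0, 0]
}}

```text
clock: 3.55
tool_pos: [0.564, -0.0261, 0.1771]
tool_rot: [0.202, 0.979, -0.001, -0.005]
ft_force: [-0.3, 0.3, 0.9]
opening: 0.0002
```

Run:
```python
from h import *
s=r.state(); t=np.array(s["tool_pos"]); print(s["clock"],t,s["q"])
ims=[]
for c in("top","side"):
    f=r.grab_frame(c); w=cloud(f); E=np.linalg.inv(np.array(f["extrinsics"])); p=E[:3,:3]@t+E[:3,3]
    fl=210/np.tan(np.radians(f["vfov"])/2); u,v=p[0]/p[2]*fl+f["cx"],p[1]/p[2]*fl+f["cy"]; print(c,u,v)
    m=(abs(w[...,0]-t[0])<.05)&(abs(w[...,1]-t[1])<.05)&(w[...,2]<t[2]+.05)&(w[...,2]>t[2]+.003)
    q=w[m]; print(len(q),q.mean(0) if len(q) else 0, q.min(0) if len(q) else 0,q.max(0) if len(q) else 0)
    im=f["pixels"][...,::-1].copy(); a,b=int(v)-50,int(u)-66
    ims.append(cv2.resize(im[a:a+100,b:b+133],(399*1,300),interpolation=cv2.INTER_CUBIC)); cv2.drawMarker(ims[-1],(int((u-b)*3),int((v-a)*3)),(0,0,255),0,10)
cv2.imwrite("pics/bell2.png",np.hstack(ims))
```

```text
3.55 [ 0.56402525 -0.02613668  0.17706299] [-0.33289544  0.405622    0.4816983   1.5622953  -0.19479123  1.23121787
  1.34724994]
top 314.30450275256044 154.9899518441924
0 0 0 0
side 320.78431691600196 191.36244716906373
81 [ 0.56267916 -0.03658305  0.20218356] [ 0.54873611 -0.06232834  0.18077747] [0.57582901 0.00640616 0.22693375]
```

View pics/bell2.png

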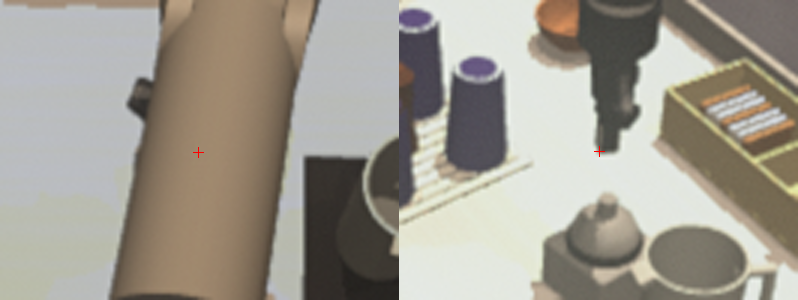

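In the side view the fingertip at (607,150) is in line with the knob at (607,205). The tip appears about 3 px right of its projection, so the side camera carries the bias and the top camera is about right. Shifting a few mm, then descending.

Call:
{"method": "play_rows", "body": {
  "hand": [-1, -1, -1, -1, -1],
  "travel": [
    [-0.4, -0.2, 2],
    [-0.4, -0.2, 4],
    [-0.4, -0.2, 5],
    [-0.4, -0.2, 5],
    [-0.4, -0.2, 5]
  ],
  "spin": [0, 0, 0, 0, 0]
}}

```text
clock: 4.15
tool_pos: [0.5712, -0.031, 0.1327]
tool_rot: [0.202, 0.979, 0.0, 0.001]
ft_force: [-0.4, -0.1, 0.6]
opening: -0.0002
```

Call:
{"method": "play_rows", "body": {
  "hand": [-1, -1, -1, -1, -1, -1],
  "travel": [
    [0.3, 0, 0.8],
    [0.3, 0, 1.2],
    [0.3, 0, 1.5],
    [0.3, 0, 1.7],
    [0.3, 0, 1.8],
    [0.3, 0, 1.8]
  ],
  "spin": [0, 0, 0, 0, 0, 0]
}}

```text
clock: 4.75
tool_pos: [0.5675, -0.0296, 0.1141]
tool_rot: [0.202, 0.979, 0.0, -0.0]
ft_force: [-2.0, 1.1, 5.7]
opening: -0.0
```

Call:
{"method": "play_rows", "body": {
  "hand": [-1, -1, -1],
  "travel": [
    [0, 0, 0.2],
    [0, 0, 0.2],
    [0, 0, 0.2]
  ],
  "spin": [0, 0, 0]
}}

```text
clock: 5.05
tool_pos: [0.5675, -0.0296, 0.1138]
tool_rot: [0.202, 0.979, 0.001, 0.0]
ft_force: [-5.3, 0.9, 14.7]
opening: -0.0001
```

The plunger is bottomed: force rose from 5.7 to 14.7 N with no further travel, so the bell rang. Up, then over to the mouth-up tumbler.

Call:
{"method": "play_rows", "body": {
  "hand": [-1, -1, -1, -1, -1, -1, -1, -1],
  "travel": [
    [0, 0, -4],
    [0, 0, -8],
    [0, 0, -12],
    [0, 0, -16],
    [0, 0, -20],
    [0, 0, -24],
    [0, 0, -25],
    [0, 0, -25]
  ],
  "spin": [0, 0, 0, 0, 0, 0, 0, 0]
}}

```text
clock: 5.85
tool_pos: [0.5685, -0.0304, 0.363]
tool_rot: [0.202, 0.979, 0.0, 0.002]
ft_force: [-0.9, 0.1, -1.2]
opening: -0.0002
```

Call:
{"method": "play_rows", "body": {
  "hand": [-1, -1, -1, -1, -1, -1, -1, -1],
  "travel": [
    [3.5, 3.8, 0],
    [7, 7.5, 0],
    [10.5, 11.3, 0],
    [14, 15, 0],
    [17.5, 18.8, 0],
    [21, 22.5, 0],
    [24, 26, 0],
    [26, 28, 0]
  ],
  "spin": [0, 0, 0, 0, 0, 0, 0, 0]
}}

```text
clock: 6.65
tool_pos: [0.436, 0.3343, 0.3581]
tool_rot: [0.199, 0.98, -0.001, -0.002]
ft_force: [0.2, -0.3, 0.4]
opening: 0.0001
```

Call:
{"method": "play_rows", "body": {
  "hand": [-1, -1, -1],
  "travel": [
    [0, 0, 0],
    [0, 0, 0],
    [0, 0, 0]
  ],
  "spin": [0, 0, 0]
}}

```text
clock: 6.95
tool_pos: [0.4399, 0.3283, 0.36]
tool_rot: [0.203, 0.979, -0.001, -0.0]
ft_force: [0.4, -1.0, -0.4]
opening: 0.0001
```

Call:
{"method": "play_rows", "body": {
  "hand": [-1, -1, -1, -1, -1, -1, -1, -1],
  "travel": [
    [0, 0, 0],
    [0, 0, 4],
    [0, 0, 8],
    [0, 0, 12],
    [0, 0, 15],
    [0, 0, 17],
    [0, 0, 18],
    [0, 0, 18]
  ],
  "spin": [0, 0, 0, 0, 0, 0, 0, 0]
}}

```text
clock: 7.75
tool_pos: [0.4392, 0.3286, 0.1801]
tool_rot: [0.203, 0.979, -0.001, -0.001]
ft_force: [0.4, -0.9, 0.2]
opening: 0.0004
```

Run:
```python
from h import *
f=r.grab_frame("side"); g=f["pixels"][90:260,150:400]
cv2.imwrite("pics/tum.png",cv2.resize(g,None,fx=3,fy=3,interpolation=cv2.INTER_CUBIC)[...,::-1])
for d in r.trace("bell_top","side"):
    p=cloud(f)[d["region"]]; print(d["conf"],d["position"],np.nanmax(p[:,2]))
```

```text
0.56 [321.0, 209.8] 0.12193672274653056
```

View pics/tum.png

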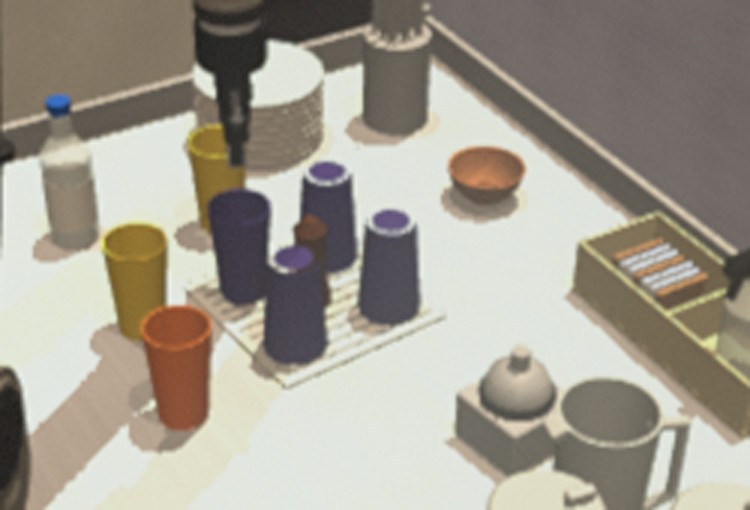

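The tip at (236,165) stands over the mouth-up tumbler's mouth, centred at (241,205); the bell is back up. Lowering 2 cm and holding for over two seconds.

Call:
{"method": "play_rows", "body": {
  "hand": [-1, -1, -1, -1, -1, -1, -1, -1],
  "travel": [
    [0, 0, 1],
    [0, 0, 2],
    [0, 0, 2],
    [0, 0, 2],
    [0, 0, 2],
    [0, 0, 2],
    [0, 0, 2],
    [0, 0, 2]
  ],
  "spin": [0, 0, 0, 0, 0, 0, 0, 0]
}}

```text
clock: 8.65
tool_pos: [0.4395, 0.3302, 0.1615]
tool_rot: [0.202, 0.979, 0.0, 0.0]
ft_force: [-0.6, 0.0, 0.3]
opening: 0.0001
```

Call:
{"method": "play_rows", "body": {
  "hand": [-1, -1, -1, -1, -1, -1, -1, -1],
  "travel": [
    [0, 0, 0],
    [0, 0, 0],
    [0, 0, 0],
    [0, 0, 0],
    [0, 0, 0],
    [0, 0, 0],
    [0, 0, 0],
    [0, 0, 0]
  ],
  "spin": [0, 0, 0, 0, 0, 0, 0, 0]
}}

```text
clock: 9.45
tool_pos: [0.4394, 0.3301, 0.1613]
tool_rot: [0.202, 0.979, -0.0, 0.0]
ft_force: [-0.1, -0.6, 0.2]
opening: -0.0001
```

Call:
{"method": "play_rows", "body": {
  "hand": [-1, -1, -1, -1, -1, -1, -1, -1],
  "travel": [
    [0, 0, 0],
    [0, 0, 0],
    [0, 0, 0],
    [0, 0, 0],
    [0, 0, 0],
    [0, 0, 0],
    [0, 0, 0],
    [0, 0, 0]
  ],
  "spin": [0, 0, 0, 0, 0, 0, 0, 0]
}}

```text
clock: 10.25
tool_pos: [0.4395, 0.3301, 0.1613]
tool_rot: [0.202, 0.979, 0.0, 0.0]
ft_force: [-0.0, 1.1, -0.2]
opening: -0.0005
```

Call:
{"method": "play_rows", "body": {
  "hand": [-1, -1, -1, -1, -1, -1, -1, -1],
  "travel": [
    [0, 0, 0],
    [0, 0, 0],
    [0, 0, -4],
    [0, 0, -8],
    [0, 0, -12],
    [0, 0, -16],
    [0, 0, -20],
    [0, 0, -20]
  ],
  "spin": [0, 0, 0, 0, 0, 0, 0, 0]
}}

```text
clock: 11.05
tool_pos: [0.4418, 0.3314, 0.368]
tool_rot: [0.202, 0.979, 0.005, 0.004]
ft_force: [0.5, 0.1, -0.6]
opening: -0.0
```

Run:
```python
from h import *
f=r.grab_frame("top"); w=cloud(f); save(f,"top3.png")
for d in r.trace("pitcher_open","top"):
    p=w[d["region"]]; t=p[(p[:,2]>.18)&(p[:,2]<.2)]; print(d["conf"],d["position"])
    (c,rad)=cv2.minEnclosingCircle(t[:,:2].astype(np.float32)); print(c,rad,t.min(0),t.max(0),np.median(t,0))
```

```text
0.82 [383.9, 174.2]
(0.5299619436264038, -0.19848719239234924) 0.05498121678829193 [ 0.47527695 -0.25021747  0.18010601] [ 0.58279928 -0.15596193  0.19883335] [ 0.52418745 -0.19566369  0.18884198]
```

Call:
{"method": "play_rows", "body": {
  "hand": [-1, -1, -1, -1, -1, -1, -1, -1],
  "travel": [
    [-2.5, -3.8, 0],
    [-5, -7.6, 0],
    [-7.5, -11.4, 0],
    [-10, -15.2, 0],
    [-12.5, -19, 0],
    [-15, -22.8, 0],
    [-17.5, -26.6, 0],
    [-20, -30.4, 0]
  ],
  "spin": [0, 0, 0, 0, 0, 0, 0, 0]
}}

```text
clock: 11.95
tool_pos: [0.5019, -0.0297, 0.3595]
tool_rot: [0.202, 0.979, -0.0, -0.002]
ft_force: [0.7, -0.1, -0.1]
opening: -0.0001
```

Call:
{"method": "play_rows", "body": {
  "hand": [-1, -1, -1, -1, -1, -1, -1],
  "travel": [
    [-2.5, -3.9, 0],
    [-5, -8, 0],
    [-7.5, -12, 0],
    [-9.3, -15.2, 0],
    [-9.3, -15.2, 0],
    [-9.3, -15.2, 0],
    [-9.3, -15.2, 0]
  ],
  "spin": [0, 0, 0, 0, 0, 0, 0]
}}

```text
clock: 12.65
tool_pos: [0.5282, -0.2028, 0.3601]
tool_rot: [0.201, 0.98, 0.001, -0.001]
ft_force: [0.2, 0.2, -0.0]
opening: -0.0001
```

Call:
{"method": "play_rows", "body": {
  "hand": [-1, -1, -1, -1, -1, -1],
  "travel": [
    [0, 0, 3],
    [0, 0, 6],
    [0, 0, 9],
    [0, 0, 11],
    [0, 0, 11],
    [0, 0, 11]
  ],
  "spin": [0, 0, 0, 0, 0, 0]
}}

```text
clock: 13.25
tool_pos: [0.5286, -0.203, 0.2516]
tool_rot: [0.201, 0.98, 0.0, 0.0]
ft_force: [-0.1, -0.3, 1.2]
opening: 0.0001
```

Run:
```python
from h import *
f=r.grab_frame("side"); g=f["pixels"][120:320,230:480]
cv2.imwrite("pics/pit.png",cv2.resize(g,None,fx=3,fy=3,interpolation=cv2.INTER_CUBIC)[...,::-1])
print(r.state()["q"])
```

```text
[-0.11570167  0.37418077  0.63718107  1.44518002 -0.22350494  1.3931405
  1.69346827]
```

View pics/pit.png

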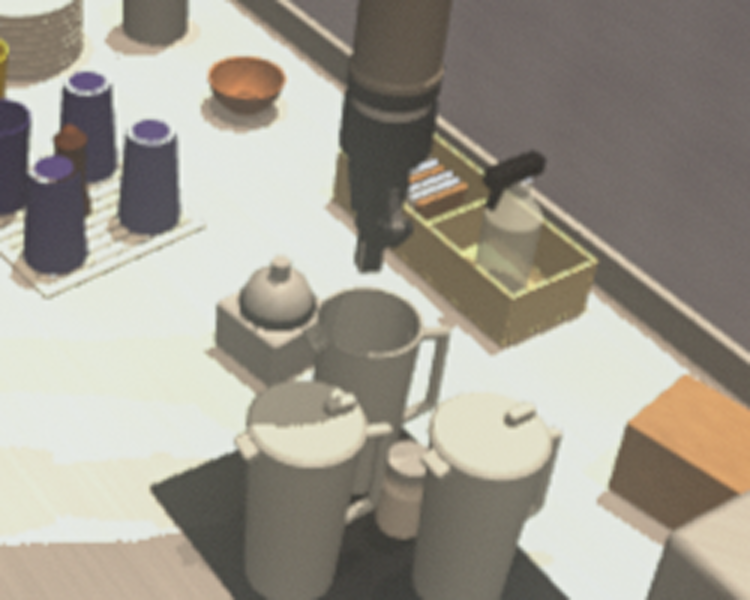

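The tip at (370,268) is centred over the open mouth at (368,322), with nothing near it. Lowering 2.5 cm and holding.

Call:
{"method": "play_rows", "body": {
  "hand": [-1, -1, -1, -1, -1, -1, -1, -1],
  "travel": [
    [0, 0, 1],
    [0, 0, 2],
    [0, 0, 2.5],
    [0, 0, 2.5],
    [0, 0, 2.5],
    [0, 0, 2.5],
    [0, 0, 2.5],
    [0, 0, 2.5]
  ],
  "spin": [0, 0, 0, 0, 0, 0, 0, 0]
}}

```text
clock: 14.1
tool_pos: [0.5283, -0.2047, 0.2266]
tool_rot: [0.202, 0.979, -0.0, 0.0]
ft_force: [0.7, -0.5, -0.7]
opening: -0.0002
```

Call:
{"method": "play_rows", "body": {
  "hand": [-1, -1, -1, -1, -1, -1, -1, -1],
  "travel": [
    [0, 0, 0],
    [0, 0, 0],
    [0, 0, 0],
    [0, 0, 0],
    [0, 0, 0],
    [0, 0, 0],
    [0, 0, 0],
    [0, 0, 0]
  ],
  "spin": [0, 0, 0, 0, 0, 0, 0, 0]
}}

```text
clock: 14.9
tool_pos: [0.5282, -0.2046, 0.2263]
tool_rot: [0.202, 0.979, 0.0, 0.0]
ft_force: [1.1, 0.2, 0.1]
opening: -0.0003
```

Call:
{"method": "play_rows", "body": {
  "hand": [-1, -1, -1, -1, -1, -1, -1, -1],
  "travel": [
    [0, 0, 0],
    [0, 0, 0],
    [0, 0, 0],
    [0, 0, 0],
    [0, 0, 0],
    [0, 0, 0],
    [0, 0, 0],
    [0, 0, 0]
  ],
  "spin": [0, 0, 0, 0, 0, 0, 0, 0]
}}

```text
clock: 15.7
tool_pos: [0.5281, -0.2046, 0.2263]
tool_rot: [0.202, 0.979, 0.0, 0.0]
ft_force: [-0.3, 0.0, 0.1]
opening: -0.0003
```

Call:
{"method": "play_rows", "body": {
  "hand": [-1, -1, -1, -1],
  "travel": [
    [0, 0, 0],
    [0, 0, 0],
    [0, 0, 0],
    [0, 0, 0]
  ],
  "spin": [0, 0, 0, 0]
}}

```text
clock: 16.1
tool_pos: [0.5281, -0.2046, 0.2263]
tool_rot: [0.202, 0.979, -0.0, -0.0]
ft_force: [0.1, -0.1, 0.0]
opening: 0.0001
```

Run:
```python
from h import *
f=r.grab_frame("side"); w=cloud(f)
for n in("bell_top","tumbler_up","pitcher_open","pitcher_a"):
    for d in r.trace(n,"side"):
        p=w[d["region"]]; p=p[~np.isnan(p[:,0])]; zt=np.percentile(p[:,2],98); print(n,d["conf"],p[p[:,2]>zt-.008].mean(0).round(3))
s=r.state(); print(s["clock"],s["tool_pos"],s["ft_force"])
print(r.finish_job())
```

```text
bell_top 0.38 [0.447 0.204 0.124]
bell_top 0.37 [0.443 0.327 0.123]
tumbler_up 0.91 [0.316 0.329 0.116]
tumbler_up 0.73 [0.444 0.326 0.123]
tumbler_up 0.63 [0.294 0.173 0.116]
tumbler_up 0.57 [0.484 0.459 0.115]
pitcher_open 0.74 [ 0.525 -0.217  0.189]
pitcher_a 0.92 [ 0.413 -0.289  0.196]
pitcher_a 0.87 [ 0.534 -0.376  0.196]
pitcher_a 0.72 [ 0.526 -0.215  0.189]
16.35 [ 0.52815378 -0.20461839  0.22632638] [-0.32494463  0.14152126  1.63218291]
the job is handed in; nothing more can be done
None
```

I pressed the bell, pointed at the mouth-up indigo tumbler, then at the lidless pitcher, and handed the job in at 16.4 s while still over the pitcher.

- **Bell:** the plunger reached its stop, with force rising from 5.7 to 14.7 N at z = 0.114. A later side picture showed it back up at 0.122. In the last check the network missed the bell and returned two tumblers at low confidence.
- **Tumbler:** I held for over two seconds with the tip about 35 mm above the mouth, roughly 5 mm or less off its axis.
- **Pitcher:** I held for over two seconds with the tip about 35 mm above the mouth, roughly 5 mm off centre.
- **Nothing shifted, as far as checked:** the mouth-up tumbler and both lidded pitchers read within about 2 mm of their first side-camera positions. The open pitcher read 7 to 9 mm off, most likely because the gripper was covering its rim. The other tumblers, mill and jar were not re-measured.
- **Contact:** apart from the bell press, the wrist force stayed at noise level, up to about 1.6 N, with nothing close to the arm.
- **Camera disagreement:** the two cameras differed by about 1 cm. I checked the side camera against the gripper, which showed it was biased, and used positions weighted towards the top camera.

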